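# Find the check weight and set it on the scale

## Robot

A 6-joint arm with a two-finger parallel gripper is mounted at the origin on the work surface. World frame = base frame: x ahead of the robot, y to its left, z up, the work surface at z = 0. Lengths are in m, angles in degrees, forces in N, time in s.
With the tool pointing down it reaches from about 0.325 to 0.9 m from the base axis. Payload 6.1 kg.
Tool frame: the origin (TCP) lies at the very end of the fingers, on their centre line; the grasp point (between the pads) lies 19 mm behind it (ctrl.grasp_offset is the distance from the TCP to the grasp point, in m); z points along the fingers, y is the line along which they close (so a half turn about z gives the same grasp; the last joint's range is limited). The gripper opens to 85 mm and grips with 20 to 120 N. Pads are 22 mm wide; open, the fingers measure 114 mm over their backs; the gripper's body (76 mm by 85 mm) begins 54 mm behind the grasp point. The pads swing forward as they close: fully open they stand 13 mm farther back than shut.
Start: joints at [65.655, 12.628, 87.462, -0, 79.91, -7.225], TCP at [0.184, 0.597, 0.194] pointing down, gripper open.
Joint ranges: [-170.65, 170.65], [-52.31, 119.04], [5.05, 147.46], [-71.25, 251.25], [11.57, 151.72], [-153.62, 153.62]. Speed limits (degrees/s): [147.25, 147.25, 172.46, 180, 180, 180].

## Interface

Orientations are given as a 3x3 rotation matrix whose columns are the frame's x, y, z axes.
In Python, from cell import ctrl gives the robot as it stands.
- The arm moves only by the tool arm_command, never from a script. Its argument "series" is a list of rows, each a list of 3 entries, a list of its own where there are three numbers: the shift along the tool's x, y, z scaled (see below), then the turn, a rotation vector about the tool's x, y, z scaled (see below), then the finger opening in mm, from 0 to 85.4. In form: [[[tx, ty, tz], [wx, wy, wz], grip], ...]. A call has 1 to 10 rows; each row shifts and turns the commanded pose from where the row before left it, along the tool's axes as they then stand; what a row does not reach is not made up. The controller multiplies each number of a shift by 0.12 m and each number of a turn by pi/2 rad. A row lasts 1/8 s, in which the tool goes at most 62.5 mm and 10.7 degrees, less where a joint would pass 70% of its speed; a pose out of reach is approached as far as the arm can. A call with a number of a shift or a turn outside -1 to 1 is refused whole. A call with a gripper value outside its range is refused whole. The fingers move at their own pace and stop on an object; "newtons" is the grip in N (left out, the last holds). Time passes only in rows, so rows that do not move let the fingers close. It gives the time, the measured TCP pose, the force, the opening and the grip force at its end, in the units of the state.
- ctrl.get_obs(): the state, without advancing time (a new reading comes with each control period).
- ctrl.camera(name): name is "scene" or "top" or "wrist"; returns a dict with "image" (480x640x3 uint8, blue, green, red), "fx", "fy", "cx", "cy" (pixels), "R" (3x3) and "t" (3): a world point X has camera coordinates R X + t; the wrist camera has in their place "tool_from_camera" (4x4, takes a point from camera to tool coordinates, whose origin is the TCP and whose axes are the flange's). Camera axes: x right, y down, z forward; pixel columns grow to the right and rows downward; lengths in m; the calibration is good to about 2 mm. A picture is of the moment at which its call begins: read the wrist's pose just before it. There is no depth.
- ctrl.hand_in(): hands the job in; it is judged then, once.
The state is a dict: "time_s": time; "qpos": joint angles; "joint_vel": joint speeds; "joint_torque": joint torques, N m; "position": TCP position; "eef_rot": TCP orientation; "force": force on the tool from outside, world axes, zero at the start; "wrist_torque": the same for the moment, N m; "opening": finger opening in m; "grasp_force": force on a finger pad.
Only numpy, scipy, OpenCV 4.12 (cv2) and the standard library are available. Lean on these libraries where they do the work, as an engineer would, in place of code of your own. Each camera call takes 0.05 s, during which the arm holds its last target. There are 200 camera calls.

## Task

The scale's check weight (the steel cylinder with a knob) is in one of the three lidded boxes. Open the boxes one at a time from the robot's left (+y) to its right, swinging each lid fully open and leaving it open, only until you find the weight; leave later boxes shut and the other things in their boxes. Take the weight out and set it gently upright in the middle of the scale's pan, without disturbing the things standing about.

Things in the scene. Friction and masses are not known exactly. Their poses are not given: they have to be found in the camera images.
- stand: Fixed stand, 530 mm wide, with three like white boxes in a row, tipped 26 degrees towards the robot: outward normal (-0.438, 0, 0.899) in this frame. Origin: on the table under its middle; x away from the robot, y to the robot's left, z up. Boxes at y = 0.18 (left), 0 (middle), -0.18 (right), 140 mm up the slope x 165 mm (y) x 82 mm deep, 4 mm walls; underside centres at x = 0, z = 0.050.
- lid_left (a joint): Hinge angle of the left box's grey lid (rad): 0 shut, 1.80 fully open against its stop. The hinge is stiff (0.17 N m) and the lid stays where it is left. Fully open it still leans 13 degrees from upright towards the robot, over its box.
- lid_left_handle (a point): Centre of the left lid's steel T-handle: a crossbar 40 mm long in y, 14 x 14 mm, on a 12 mm post, 29 mm above the lid's top face, 125 mm from the hinge line and 17 mm from the free edge: lid-frame (-0.125, 0, 0.035) from the hinge point. Pinched over its ends it turns between the fingers as the lid swings. Axes: x from free edge to hinge, y along the hinge, z outward.
- lid_left_hinge (a point): Middle of the left lid's hinge line, on the box's upper far rim. The hinge line runs along y; axes as for the handle. The lid is 142 x 167 mm, 6 mm thick.
- lid_mid (a joint): Hinge angle of the middle box's grey lid (rad): 0 shut, 1.80 fully open against its stop. The hinge is stiff (0.17 N m) and the lid stays where it is left. Fully open it still leans 13 degrees from upright towards the robot, over its box.
- lid_mid_handle (a point): Centre of the middle lid's steel T-handle: a crossbar 40 mm long in y, 14 x 14 mm, on a 12 mm post, 29 mm above the lid's top face, 125 mm from the hinge line and 17 mm from the free edge: lid-frame (-0.125, 0, 0.035) from the hinge point. Pinched over its ends it turns between the fingers as the lid swings. Axes: x from free edge to hinge, y along the hinge, z outward.
- lid_mid_hinge (a point): Middle of the middle lid's hinge line, on the box's upper far rim. The hinge line runs along y; axes as for the handle. The lid is 142 x 167 mm, 6 mm thick.
- lid_right (a joint): Hinge angle of the right box's grey lid (rad): 0 shut, 1.80 fully open against its stop. The hinge is stiff (0.17 N m) and the lid stays where it is left. Fully open it still leans 13 degrees from upright towards the robot, over its box.
- lid_right_handle (a point): Centre of the right lid's steel T-handle: a crossbar 40 mm long in y, 14 x 14 mm, on a 12 mm post, 29 mm above the lid's top face, 125 mm from the hinge line and 17 mm from the free edge: lid-frame (-0.125, 0, 0.035) from the hinge point. Pinched over its ends it turns between the fingers as the lid swings. Axes: x from free edge to hinge, y along the hinge, z outward.
- lid_right_hinge (a point): Middle of the right lid's hinge line, on the box's upper far rim. The hinge line runs along y; axes as for the handle. The lid is 142 x 167 mm, 6 mm thick.
- weight_mid (a point): The wanted check weight: steel cylinder 46 mm in diameter, 54 mm high, topped by a narrow neck and a 30 mm knob; 72 mm high in all, about 0.7 kg. The point is on its axis, half-way up (36 mm above its foot); z along its axis, to the knob. It stands on a box's floor, so tipped 26 degrees with it, about 15 mm below the middle of the floor and within 8 mm of it in y.
- cutter_mid (a point): Steel ring cutter, 80 mm in diameter, 45 mm high, open at both ends, lying in another box; the point is its centre.
- disc_mid (a point): Flat white plastic pressing disc, 84 mm in diameter, 24 mm thick, lying in another box; the point is its centre.
- scale: Fixed white bench scale, 230 x 190 mm, with a low display at its front (-x) side. Origin: on the table under its middle; x from display to pan, z up.
- pan (a point): Centre of the top face of the scale's flat steel pan, 62 mm above the table. The pan is 150 mm (scale's x) by 180 mm (y) and is the scale's highest part; axes as for the scale.
- cakes_mid (a point): Bystander: stack of yellow corn cakes, 122 mm in diameter, 54 mm high; the point is its centre.
- bottle_mid (a point): Bystander: clear bottle 70 mm in diameter, 170 mm high; the point is half-way up.
- bowl_mid (a point): Bystander: steel bowl 140 mm wide, 60 mm high; the point is on its axis half-way up.

How it is judged:
By the outcome, as a careful person would: the job done as asked, in the order asked, and still so for the second after the job is handed in, with the robot touching nothing.
It also fails if it takes over 72 s, if anything falls off the work surface, if the arm or the gripper's body presses on something with over 40 N, if the wrist force passes 120 N, or if a joint passes its speed limit or range.

## Working session

There is one attempt and no reset: what is moved stays moved. The work goes in short steps, Python scripts to look and compute and a tool call to move; the robot and the scene stay as the last step left them, time stands still between calls to the robot, and variables do not carry over. Pictures are saved under pics/ and viewed, at most 10 in all, crops included, and the job is handed in when it is done.

Besides the shell and the picture viewer there is one more tool, called after "Request:" as name([rows], argument=value, ...), one row to a line, values as JSON. arm_command: Moves the arm, as the interface text tells. Its arguments: {"type":"object","properties":{"series":{"type":"array"},"newtons":{"type":"number"}},"required":["series"]}

```bash
ls; mkdir -p pics
python3 - <<'E'
from cell import ctrl
import cv2, numpy as np
o=ctrl.get_obs(); print(o['time_s'],o['position'],np.round(o['eef_rot'],3).tolist(),o['opening'])
for n in ['scene','top']:
    c=ctrl.camera(n); cv2.imwrite(f'pics/{n}0.png',c['image']); np.savez(f'{n}.npz',**c)
    print(n,c['fx'],c['fy'],c['cx'],c['cy'],np.round(c['R'],4).tolist(),np.round(c['t'],4).tolist())
c=ctrl.camera('wrist');print(np.round(c['tool_from_camera'],4).tolist(),c['fx'],c['cx'],c['cy'])
E
```

```text
pics
0.0 [0.18371628 0.59667626 0.19338893] [[-0.956, 0.294, -0.001], [0.294, 0.956, -0.002], [0.0, -0.002, -1.0]] 0.08521604327876905
scene 488.22930517152395 488.22930517152395 323.7345843210537 244.63708542340996 [[-0.185, 0.9827, 0.0047], [0.6902, 0.1333, -0.7113], [-0.6996, -0.1283, -0.7029]] [0.1772, -0.3343, 1.8252]
top 522.5879587875958 522.5879587875958 318.3760442194773 240.12523259480193 [[-0.1144, -0.9934, -0.0042], [-0.9715, 0.1127, -0.2086], [0.2077, -0.0198, -0.978]] [-0.0202, 0.6162, 1.168]
[[0.0001, -0.9486, -0.3165, 0.0819], [1.0, 0.0004, -0.0011, -0.0003], [0.0011, -0.3165, 0.9486, -0.1782], [0.0, 0.0, 0.0, 1.0]] 343.5909591902391 327.68998053609636 242.90643158398578
```

View pics/scene0.png

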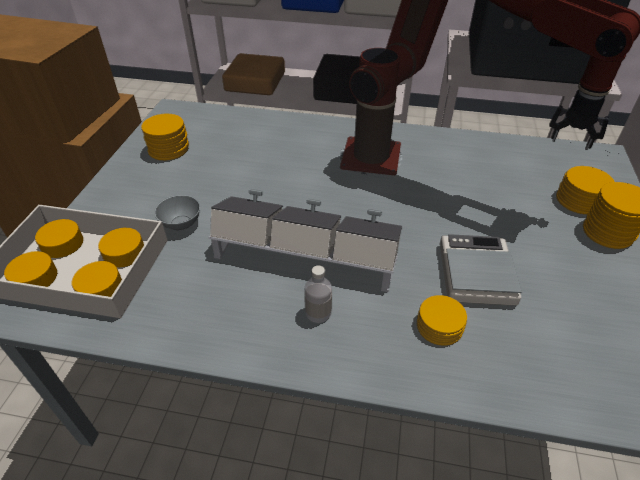

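View pics/top0.png

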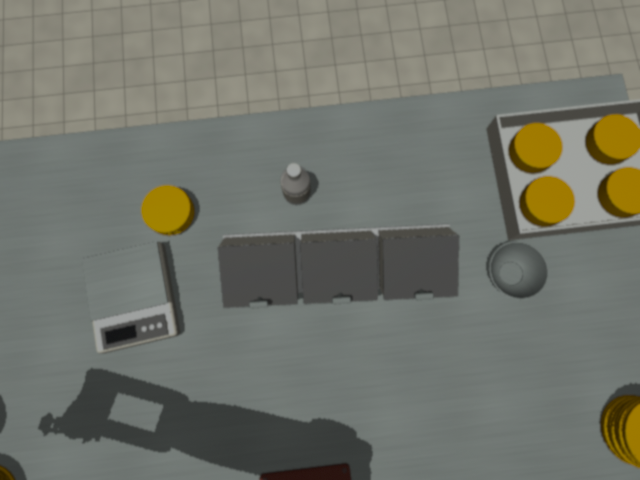

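The scene view shows the three shut boxes, with handles near (256,193), (314,203) and (374,213), and the scale near (482,270). The top view shows handles near (260,303), (342,299) and (424,295), with the pan around (128,280). The cakes are at (166,210), the bottle at (296,180) and the bowl at (518,270).

```bash
cat > h.py <<'E'
import numpy as np, cv2
def ray(c,p):
    d=np.array([(p[0]-c['cx'])/c['fx'],(p[1]-c['cy'])/c['fy'],1.]); R=c['R']
    return -R.T@c['t'], R.T@d
def onz(c,p,z):
    o,d=ray(c,p); return o+d*(z-o[2])/d[2]
def tri(rays):
    A=np.zeros((3,3));b=np.zeros(3)
    for o,d in rays:
        P=np.eye(3)-np.outer(d,d)/(d@d); A+=P;b+=P@o
    X=np.linalg.solve(A,b)
    return X,[np.linalg.norm(np.cross(X-o,d/np.linalg.norm(d))) for o,d in rays]
def proj(c,X):
    q=c['R']@X+c['t']; return np.array([c['fx']*q[0]/q[2]+c['cx'],c['fy']*q[1]/q[2]+c['cy']])
E
python3 - <<'E'
from h import *
T=np.load('top.npz');S=np.load('scene.npz')
for pt,ps in zip([(260,303),(342,299),(424,295)],[(374,213),(314,203),(256,193)]):
    X,e=tri([ray(T,pt),ray(S,ps)]);print(np.round(X,3),np.round(e,3), np.round(onz(T,pt,.1315),3))
it=T['image'];iS=S['image']
g=it.max(2).astype(int)
m=((it.max(2)<85)&((it.max(2).astype(int)-it.min(2))<12)).astype(np.uint8)*255
m[:, :200]=0;m[:,475:]=0;m[:220]=0;m[310:]=0
m=cv2.morphologyEx(m,cv2.MORPH_OPEN,np.ones((3,3)))
for c in cv2.findContours(m,0,2)[0]:
    if cv2.contourArea(c)>1500: print(cv2.contourArea(c),cv2.approxPolyDP(c,5,True)[:,0].tolist())
a=cv2.resize(it[225:360,70:205],(400,400),interpolation=2)
b=cv2.resize(iS[225:315,430:530],(400,360),interpolation=2)
d=cv2.resize(it[220:315,205:475],(800,281)[:2],interpolation=2)[:200] if 0 else cv2.resize(it[225:310,210:470],(800,200),interpolation=2)
k=np.zeros((600,800,3),np.uint8);k[:400,:400]=a;k[:360,400:]=b;k[400:]=d
cv2.imwrite('pics/crop1.png',k)
E
```

```text
[0.472 0.054 0.126] [0.001 0.001] [0.471 0.053 0.131]
[ 0.46  -0.125  0.125] [0.001 0.001] [ 0.46  -0.126  0.131]
[ 0.448 -0.304  0.125] [0.001 0.001] [ 0.448 -0.304  0.131]
15413.0 [[457, 235], [444, 228], [382, 231], [378, 237], [303, 235], [300, 241], [225, 239], [219, 247], [224, 306], [295, 303], [300, 297], [375, 299], [381, 293], [455, 295]]
```

View pics/crop1.png

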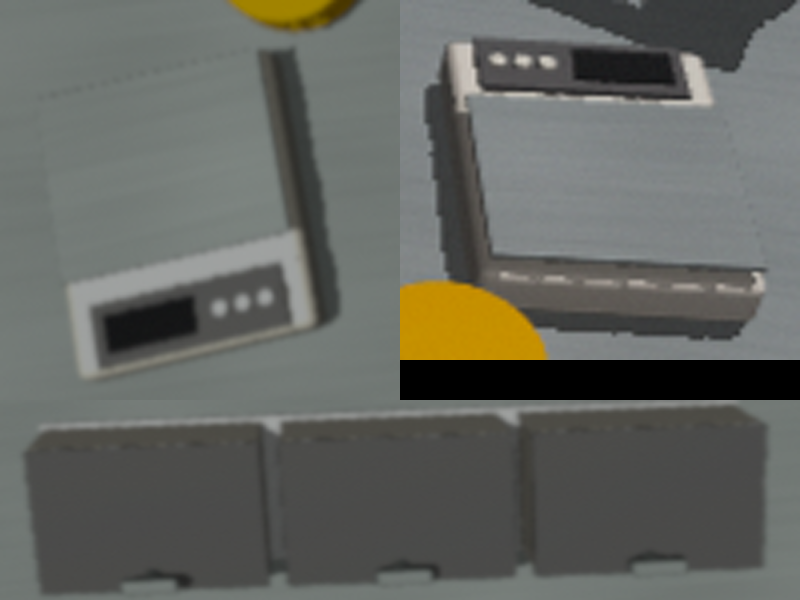

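The crop shows all four pan corners in both views: top crop (38,97), (262,52), (298,230), (68,283) and scene crop (470,97), (715,103), (765,268), (490,255). The T-handles are on the near edges of the lids.

Run:
```python
from h import *
T=np.load('top.npz');S=np.load('scene.npz')
k=400/135
tp=[(70+x/k,225+y/k) for x,y in [(38,97),(262,52),(298,230),(68,283)]]  # far-left far-right near-right near-left
sp=[(430+(x-400)/4,225+y/4) for x,y in [(765,268),(490,255),(470,97),(715,103)]]
for C,P in((T,tp),(S,sp)):
    X=np.array([onz(C,p,.062) for p in P]); print(np.round(X[:,:2],3).tolist(),X.mean(0).round(3),[round(np.linalg.norm(X[i]-X[i-1]),3) for i in range(4)])
    d=X[1]-X[0]+X[2]-X[3]; print('yaw of -y side',np.degrees(np.arctan2(d[0],-d[1])))
# handles & stand
H=[(258.8,303.6),(341.6,300.2),(424.5,296.4)]
P=np.array([onz(T,p,.136) for p in H]);print(P.round(3))
v=P[0]-P[2];yaw=np.arctan2(-v[0],v[1]);print('yaw',np.degrees(yaw),np.linalg.norm(v))
# lid far edge corners (top face hinge edge z .160): crop pixels
for q in [(40,448),(265,445),(283,442),(520,437),(533,435),(765,428)]:
    p=(210+q[0]*.325,225+(q[1]-400)*.425); print(onz(T,p,.160).round(3))
for q in [(40,593),(268,585),(288,584),(518,575),(536,574),(762,567)]:
    p=(210+q[0]*.325,225+(q[1]-400)*.425); print('near',onz(T,p,.098).round(3))
# bystanders
print('cakes',onz(T,(166,210),.05).round(3),'bottle cap',onz(T,(293,170),.17).round(3),'bowl',onz(T,(518,268),.05).round(3))
```

```text
[[0.632, 0.465], [0.648, 0.286], [0.503, 0.265], [0.483, 0.444]] [0.567 0.365 0.062] [np.float64(0.151), np.float64(0.179), np.float64(0.147), np.float64(0.181)]
yaw of -y side 5.814018132754281
[[0.638, 0.465], [0.661, 0.288], [0.514, 0.274], [0.488, 0.445]] [0.575 0.368 0.062] [np.float64(0.152), np.float64(0.178), np.float64(0.147), np.float64(0.173)]
yaw of -y side 8.117050456554168
[[ 0.47   0.055  0.136]
 [ 0.457 -0.124  0.136]
 [ 0.444 -0.304  0.136]]
yaw -4.107889800540013 0.3594894263260051
[0.602 0.118 0.16 ]
[ 0.586 -0.04   0.16 ]
[ 0.588 -0.053  0.16 ]
[ 0.573 -0.219  0.16 ]
[ 0.574 -0.229  0.16 ]
[ 0.562 -0.393  0.16 ]
near [0.475 0.139 0.098]
near [ 0.464 -0.026  0.098]
near [ 0.463 -0.041  0.098]
near [ 0.453 -0.208  0.098]
near [ 0.452 -0.221  0.098]
near [ 0.44  -0.386  0.098]
cakes [0.73  0.267 0.05 ] bottle cap [ 0.752 -0.051  0.17 ] bowl [ 0.492 -0.551  0.05 ]
```

Request:
arm_command([
  [[0,0,0],[0,0,-0.073],62],
  [[0,0,0],[0,0,-0.073],62],
  [[-0.27,-0.43,-0.05],[0,0,0],62],
  [[-0.27,-0.43,-0.05],[0,0,0],62],
  [[-0.27,-0.43,-0.05],[0,0,0],62],
  [[-0.27,-0.43,-0.05],[0,0,0],62],
  [[-0.27,-0.43,-0.05],[0,0,0],62],
  [[-0.27,-0.43,-0.05],[0,0,0],62],
  [[-0.27,-0.43,-0.05],[0,0,0],62],
  [[-0.27,-0.43,-0.05],[0,0,0],62],
], newtons=60)

```text
time_s: 1.4
position: [0.4144, 0.1657, 0.2427]
eef_rot: [[-0.998, 0.069, 0.001], [0.069, 0.998, 0.0], [-0.001, 0.0, -1.0]]
force: [1.5, -0.1, 0.4]
opening: 0.0619
grasp_force: 0.0
```

Request:
arm_command([
  [[-0.27,-0.43,-0.05],[0,0,0],62],
  [[-0.27,-0.4,-0.05],[0,0,0],62],
  [[0,0,0],[0,0,0],62],
  [[0,0,0],[0,0,0],62],
])

```text
time_s: 1.9
position: [0.4712, 0.0638, 0.254]
eef_rot: [[-0.998, 0.07, -0.001], [0.07, 0.998, 0.001], [0.001, 0.001, -1.0]]
force: [0.2, -0.1, -0.1]
opening: 0.0619
grasp_force: 0.0
```

```bash
cat >> h.py <<'E'
def wrist(ctrl):
    o=ctrl.get_obs(); c=dict(ctrl.camera('wrist')); W=np.eye(4); W[:3,:3]=o['eef_rot'];W[:3,3]=o['position']
    C=W@np.array(c['tool_from_camera']); c['R']=C[:3,:3].T; c['t']=-C[:3,:3].T@C[:3,3]; return o,c
E
python3 - <<'E'
from h import *
from cell import ctrl
o,c=wrist(ctrl);print(o['time_s'],o['position'].round(4) if hasattr(o['position'],'round') else o['position'],np.round(o['eef_rot'],3).tolist())
cv2.imwrite('pics/w1.png',c['image']);np.savez('w1.npz',**c)
print(proj(c,np.array([.471,.055,.131])))
E
```

```text
1.9 [0.4712 0.0638 0.254 ] [[-0.998, 0.07, -0.001], [0.07, 0.998, 0.001], [0.001, 0.001, -1.0]]
[318.47581878 224.24002268]
```

View pics/w1.png

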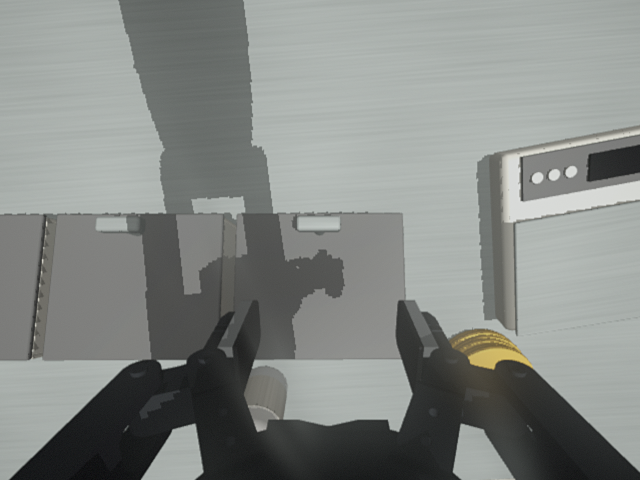

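The wrist view shows the left handle at (318,222), against a prediction of (318,224), so the measurement holds. The lid edges are level, so the yaw is right too. Next I centre in y, go down and pinch.

Request:
arm_command([
  [[0.01,-0.075,0.2],[0,0,0],62],
  [[0,0,0.3],[0,0,0],62],
  [[0,0,0.3],[0,0,0],62],
  [[0,0,0.2],[0,0,0],62],
  [[0,0,0.1],[0,0,0],62],
  [[0,0,0.08],[0,0,0],62],
  [[0,0,0],[0,0,0],62],
  [[0,0,0],[0,0,0],38],
  [[0,0,0],[0,0,0],36],
  [[0,0,0],[0,0,0],36],
], newtons=60)

```text
time_s: 3.2
position: [0.4702, 0.0546, 0.1134]
eef_rot: [[-0.998, 0.07, 0.001], [0.07, 0.998, -0.0], [-0.001, -0.0, -1.0]]
force: [0.5, 0.4, -0.4]
opening: 0.036
grasp_force: 0.0
```

Run:
```python
import numpy as np
# lid arc in tool axes: tool x=-stand x, tool z=-z ; increments in units of .12 m
a0=np.radians(206);h=lambda t:np.array([.125*np.cos(a0-t)+.035*np.cos(a0-t-np.pi/2)*-1*-1 if 0 else 0,0])
def h(t):
    d=a0-t; n=d-np.pi/2   # normal at 116 deg when shut
    return np.array([.125*np.cos(d)+.035*np.cos(n),.125*np.sin(d)+.035*np.sin(n)])
ts=np.linspace(0,1.80,21)
P=np.array([h(t) for t in ts]);print(P[0],P[-1])
print(np.round(-np.diff(P,axis=0)/.12,3).tolist())
```

```text
[-0.12769225 -0.0233386 ] [0.0062837  0.12965537]
[[0.013, -0.096], [0.004, -0.097], [-0.004, -0.097], [-0.013, -0.096], [-0.022, -0.095], [-0.03, -0.093], [-0.038, -0.089], [-0.046, -0.086], [-0.054, -0.081], [-0.061, -0.076], [-0.067, -0.07], [-0.073, -0.064], [-0.079, -0.057], [-0.084, -0.05], [-0.088, -0.042], [-0.091, -0.034], [-0.094, -0.026], [-0.096, -0.017], [-0.097, -0.008], [-0.097, 0.0]]
```

Run:
```python
from h import *
from cell import ctrl
o,c=wrist(ctrl);print(o['time_s'],o['position'],o['opening'],o['grasp_force'],o['force'])
cv2.imwrite('pics/w2.png',c['image']);print(proj(c,np.array([.471,.055,.131])))
```

```text
3.2 [0.47019934 0.05464426 0.11338317] 0.035950832524588035 0.0 [ 0.45605199  0.4254119  -0.35362249]
[329.21890114 296.31523515]
```

View pics/w2.png

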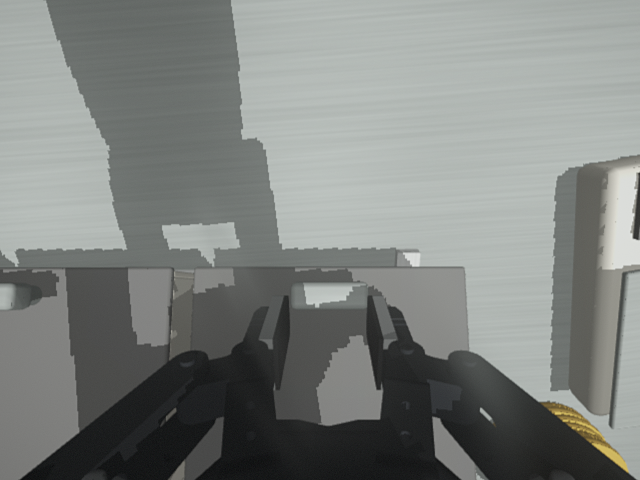

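The handle at (328,294) sits between fingertips whose inner edges are at (288,297) and (368,297). The 80 px gap for a 36 mm opening suggests the tips are still above the crossbar, so I'll lower a little and close again.

Request:
arm_command([
  [[0,0,0],[0,0,0],58],
  [[0,0,0],[0,0,0],58],
  [[0,0,0.03],[0,0,0],58],
  [[0,0,0.03],[0,0,0],58],
  [[0,0,0],[0,0,0],58],
  [[0,0,0],[0,0,0],34],
  [[0,0,0],[0,0,0],34],
  [[0,0,0],[0,0,0],34],
  [[0,0,0],[0,0,0],34],
])

```text
time_s: 4.38
position: [0.4699, 0.0547, 0.1058]
eef_rot: [[-0.998, 0.069, 0.0], [0.069, 0.998, 0.0], [-0.0, 0.0, -1.0]]
force: [0.1, 0.0, -0.3]
opening: 0.0337
grasp_force: 0.0
```

Run:
```python
from h import *
from cell import ctrl
print(ctrl.grasp_offset)
o=ctrl.get_obs();print(o['time_s'],o['position'],o['opening'],o['grasp_force'],o['force'],o['qpos'])
```

```text
0.0187
4.375 [0.46985084 0.05474272 0.10576728] 0.033747331501756545 0.0 [ 0.14052464  0.00059379 -0.31221953] [-2.91990199e+00 -3.62471237e+00  1.14649330e+02  9.57519812e-04
  6.89698364e+01 -8.89358229e+01]
```

Request:
arm_command([
  [[0,0,0],[0,0,0],58],
  [[0,0,0],[0,0,0],58],
  [[0,0,0.03],[0,0,0],58],
  [[0,0,0.03],[0,0,0],58],
  [[0,0,0.03],[0,0,0],58],
  [[0,0,0],[0,0,0],34],
  [[0,0,0],[0,0,0],34],
  [[0,0,0],[0,0,0],34],
  [[0,0,0],[0,0,0],34],
])

```text
time_s: 5.5
position: [0.4695, 0.0555, 0.095]
eef_rot: [[-0.998, 0.069, -0.001], [0.069, 0.998, 0.001], [0.001, 0.001, -1.0]]
force: [-3.5, 4.4, 2.7]
opening: 0.0369
grasp_force: 59.9
```

Run:
```python
from h import *
from cell import ctrl
o,c=wrist(ctrl);print(o['position'],o['opening'],o['grasp_force'])
h=np.array([.470,.055,.131]);print(proj(c,h))
S=ctrl.camera('scene');p=proj(S,h).astype(int);print(p)
a=cv2.resize(S['image'][p[1]-70:p[1]+50,p[0]-60:p[0]+60],(400,400),interpolation=2)
b=cv2.resize(c['image'][200:440,210:450],(400,400),interpolation=2)
cv2.imwrite('pics/c3.png',np.hstack([a,b]))
```

```text
[0.46949264 0.05549686 0.09498801] 0.036904146468081996 59.8720121383667
[327.57981034 313.98985784]
[374 211]
```

View pics/c3.png

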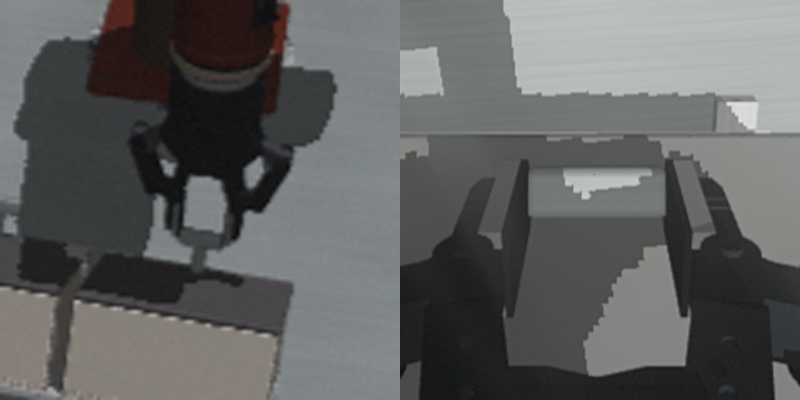

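The grip now holds at 60 N, but only with the fingertips. The real tips are about 38 mm behind the reported TCP, which I will allow for from here on. Next I'll open, go 15 mm deeper and grip again.

Request:
arm_command([
  [[0,0,0],[0,0,0],58],
  [[0,0,0],[0,0,0],58],
  [[0,0,0.035],[0,0,0],58],
  [[0,0,0.03],[0,0,0],58],
  [[0,0,0.03],[0,0,0],58],
  [[0,0,0.03],[0,0,0],58],
  [[0,0,0],[0,0,0],34],
  [[0,0,0],[0,0,0],34],
  [[0,0,0],[0,0,0],34],
  [[0,0,0],[0,0,0],34],
])

```text
time_s: 6.85
position: [0.4695, 0.0555, 0.0797]
eef_rot: [[-0.998, 0.069, -0.0], [0.069, 0.998, 0.001], [0.001, 0.001, -1.0]]
force: [-0.3, 5.6, -1.8]
opening: 0.0386
grasp_force: 60.4
```

Request:
arm_command([
  [[0.013,0,-0.096],[0,0,0],34],
  [[0.004,0,-0.097],[0,0,0],34],
  [[-0.004,0,-0.097],[0,0,0],34],
  [[-0.013,0,-0.096],[0,0,0],34],
  [[-0.022,0,-0.095],[0,0,0],34],
])

```text
time_s: 7.48
position: [0.4732, 0.0553, 0.1375]
eef_rot: [[-0.998, 0.069, 0.002], [0.069, 0.998, 0.001], [-0.002, 0.001, -1.0]]
force: [7.5, 4.9, -8.0]
opening: 0.0387
grasp_force: 61.1
```

Request:
arm_command([
  [[-0.03,0,-0.093],[0,0,0],34],
  [[-0.038,0,-0.089],[0,0,0],34],
  [[-0.046,0,-0.086],[0,0,0],34],
  [[-0.054,0,-0.081],[0,0,0],34],
  [[-0.061,0,-0.076],[0,0,0],34],
])

```text
time_s: 8.1
position: [0.4992, 0.0536, 0.187]
eef_rot: [[-0.998, 0.069, -0.002], [0.069, 0.998, 0.002], [0.003, 0.001, -1.0]]
force: [4.8, 5.4, -11.1]
opening: 0.0383
grasp_force: 61.4
```

Request:
arm_command([
  [[-0.067,0,-0.07],[0,0,0],34],
  [[-0.073,0,-0.064],[0,0,0],34],
  [[-0.079,0,-0.057],[0,0,0],34],
  [[-0.084,0,-0.05],[0,0,0],34],
  [[-0.088,0,-0.042],[0,0,0],34],
  [[-0.091,0,-0.034],[0,0,0],34],
  [[-0.094,0,-0.026],[0,0,0],34],
])

```text
time_s: 8.98
position: [0.567, 0.049, 0.2282]
eef_rot: [[-0.998, 0.068, -0.006], [0.068, 0.998, 0.002], [0.006, 0.001, -1.0]]
force: [-5.2, 4.6, -0.1]
opening: 0.0383
grasp_force: 61.0
```

Request:
arm_command([
  [[-0.096,0,-0.017],[0,0,0],34],
  [[-0.097,0,-0.008],[0,0,0],34],
  [[-0.097,0,0],[0,0,0],34],
  [[-0.03,0,0],[0,0,0],34],
  [[0,0,0],[0,0,0],34],
])

```text
time_s: 9.6
position: [0.6066, 0.0464, 0.2323]
eef_rot: [[-0.998, 0.068, -0.002], [0.068, 0.998, 0.002], [0.002, 0.002, -1.0]]
force: [-1.7, 5.5, -0.9]
opening: 0.0379
grasp_force: 60.1
```

Request:
arm_command([
  [[-0.04,0,0.002],[0,0,0],34],
  [[-0.03,0,0.002],[0,0,0],34],
  [[0,0,0],[0,0,0],34],
])

```text
time_s: 9.98
position: [0.6147, 0.0458, 0.2318]
eef_rot: [[-0.998, 0.068, -0.002], [0.068, 0.998, 0.002], [0.002, 0.002, -1.0]]
force: [-1.3, 4.3, -0.4]
opening: 0.0375
grasp_force: 60.0
```

Run:
```python
from h import *
from cell import ctrl
o,c=wrist(ctrl)
S=ctrl.camera('scene');T=ctrl.camera('top')
a=cv2.resize(S['image'][90:250,290:450],(400,400),interpolation=2)
b=cv2.resize(c['image'][180:480,150:490],(400,400),interpolation=2)
t=cv2.resize(T['image'][200:320,200:480],(466,200),interpolation=2)
k=np.zeros((600,800,3),np.uint8);k[:400]=np.hstack([a,b]);k[400:,:466]=t
cv2.imwrite('pics/c4.png',k)
```

```text
(no output)
```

View pics/c4.png

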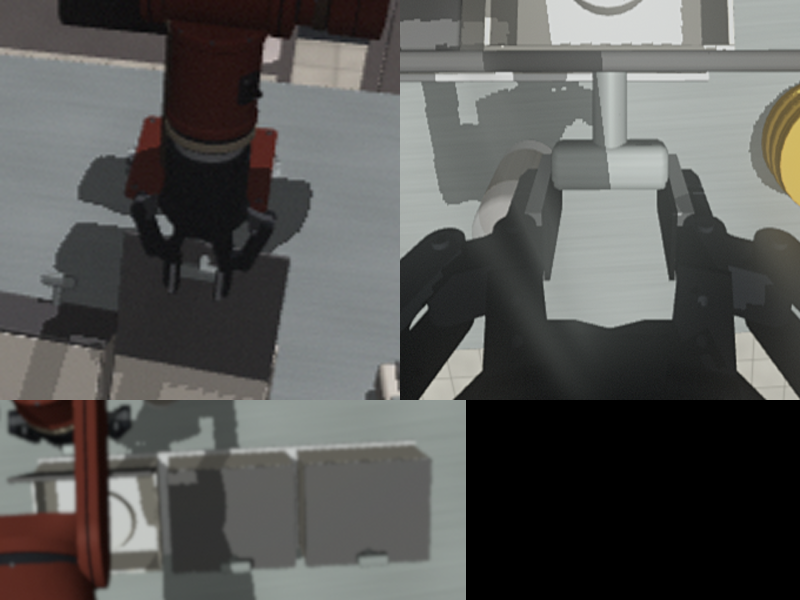

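Run:
```python
from h import *
from cell import ctrl
o,c=wrist(ctrl)
print('wrist pred',proj(c,np.array([.605,.0455,.2845])),'seen 328.5,304')
a0=np.radians(206)
for t in (1.7,1.75,1.8):
    d=a0-t;n=d-np.pi/2
    x=.0279+.125*np.cos(d)+.035*np.cos(n);z=.1548+.125*np.sin(d)+.035*np.sin(n)
    P=np.array([.5585+.9976*x+.07*.18,-.132-.07*x+.9976*.18,z]);print(t,P.round(4),proj(c,P).round(1))
```

```text
wrist pred [326.3692316 312.6716023] seen 328.5,304
1.7 [0.5923 0.0461 0.2844] [325.6 284.5]
1.75 [0.5987 0.0456 0.2846] [325.6 299.2]
1.8 [0.6052 0.0452 0.2845] [325.6 313.1]
```

Request:
arm_command([
  [[-0.025,0,0],[0,0,0],34],
  [[-0.025,0,0],[0,0,0],34],
  [[0,0,0],[0,0,0],34],
])

```text
time_s: 10.55
position: [0.618, 0.0456, 0.2314]
eef_rot: [[-0.998, 0.068, -0.009], [0.068, 0.998, 0.002], [0.009, 0.001, -1.0]]
force: [-11.6, 4.6, 3.7]
opening: 0.0378
grasp_force: 60.0
```

Run:
```python
from h import *
from cell import ctrl
o,c=wrist(ctrl);print(o['force'],o['position'],o['joint_torque'])
b=c['image'][220:440,200:460]
S=ctrl.camera('scene')
k=np.zeros((440,800,3),np.uint8);k[:,:520]=cv2.resize(b,(520,440));k[:280,520:]=cv2.resize(S['image'][160:240,330:410],(280,280),interpolation=2)
cv2.imwrite('pics/c5.png',k)
```

```text
[-11.55005534   4.58691946   3.66407289] [0.61802724 0.04560491 0.23137252] [ -3.89578074 -47.63450503 -43.39233756  -1.5167883   -4.02515352
   0.17833376]
```

View pics/c5.png

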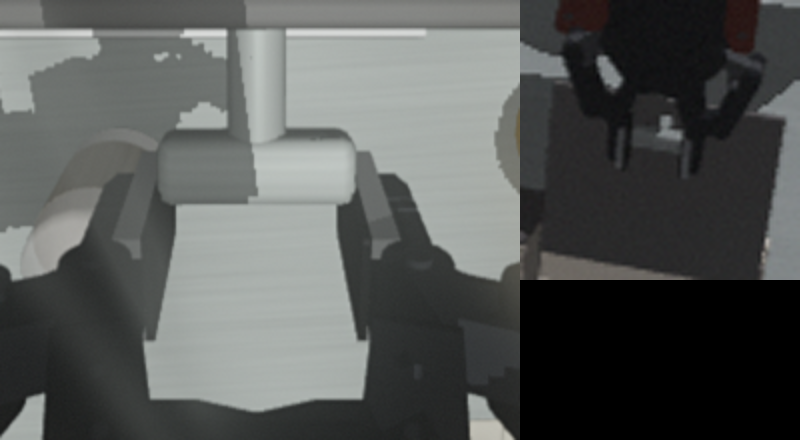

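The wrist crop shows the crossbar at the robot-side edge of the pads. The force rose to 12 N with the handle not moving, so the lid is at its stop. The left box held the white disc. Next I release, lift and go to the middle handle.

Request:
arm_command([
  [[0.03,0,0],[0,0,0],60],
  [[0,0,0],[0,0,0],60],
  [[0,0,0],[0,0,0],60],
  [[0,0,-0.2],[0,0,0],60],
  [[0,0,-0.2],[0,0,0],60],
  [[0,0,-0.2],[0,0,0],60],
  [[0.3,-0.375,0],[0,0,0],60],
  [[0.3,-0.375,0],[0,0,0],60],
  [[0.3,-0.375,0],[0,0,0],60],
  [[0.3,-0.375,0],[0,0,0],60],
])

```text
time_s: 11.9
position: [0.4606, -0.1266, 0.3047]
eef_rot: [[-0.998, 0.069, 0.001], [0.069, 0.998, -0.001], [-0.001, -0.001, -1.0]]
force: [0.8, -1.9, 0.0]
opening: 0.0599
grasp_force: 0.0
```

Request:
arm_command([
  [[0,0,0.3],[0,0,0],60],
  [[0,0,0.3],[0,0,0],60],
  [[0,0,0.3],[0,0,0],60],
  [[0,0,0.3],[0,0,0],60],
  [[0,0,0],[0,0,0],60],
  [[0,0,0],[0,0,0],60],
])

```text
time_s: 12.65
position: [0.4627, -0.1257, 0.1619]
eef_rot: [[-0.998, 0.07, 0.002], [0.07, 0.998, -0.001], [-0.002, -0.001, -1.0]]
force: [0.5, -0.2, 1.1]
opening: 0.06
grasp_force: 0.0
```

Run:
```python
from h import *
from cell import ctrl
o,c=wrist(ctrl);p=o['position'];R=np.array(o['eef_rot']);print(o['force'],p)
im=c['image'];print('pred',proj(c,np.array([.457,-.124,.131])))
# bright handle mask near prediction
x,y=proj(c,np.array([.457,-.124,.131])).astype(int)
w=im[y-30:y+30,x-50:x+50];m=cv2.inRange(w,(150,150,150),(255,255,255))
n,l,st,ce=cv2.connectedComponentsWithStats(m)
for i in range(1,n):
    if st[i,4]>40: print(st[i],ce[i]+[x-50,y-30])
print('need tool shift units',R.T@(np.array([.457,-.124,.080])-p)/.12)
```

```text
[ 0.54831516 -0.22585897  1.11977754] [ 0.46265648 -0.12566076  0.16193953]
pred [330.35149411 252.38010009]
[ 41   0  59   7 376] [350.09574468 224.71542553]
[ 21  24  11  18 144] [304.86805556 254.10416667]
[72 25  9 17 84] [356.80952381 255.83333333]
need tool shift units [0.04927379 0.01108621 0.68272884]
```

Request:
arm_command([
  [[0.04,0.01,0.2],[0,0,0],60],
  [[0,0,0.2],[0,0,0],60],
  [[0,0,0.15],[0,0,0],60],
  [[0,0,0.1],[0,0,0],60],
  [[0,0,0.03],[0,0,0],60],
  [[0,0,0],[0,0,0],60],
  [[0,0,0],[0,0,0],34],
  [[0,0,0],[0,0,0],34],
  [[0,0,0],[0,0,0],34],
  [[0,0,0],[0,0,0],34],
], newtons=60)

```text
time_s: 13.95
position: [0.4577, -0.1241, 0.0799]
eef_rot: [[-0.998, 0.069, 0.001], [0.069, 0.998, -0.001], [-0.001, -0.001, -1.0]]
force: [-2.0, 0.5, 6.6]
opening: 0.0387
grasp_force: 60.1
```

Request:
arm_command([
  [[0.013,0,-0.096],[0,0,0],34],
  [[0.004,0,-0.097],[0,0,0],34],
  [[-0.004,0,-0.097],[0,0,0],34],
  [[-0.013,0,-0.096],[0,0,0],34],
  [[-0.022,0,-0.095],[0,0,0],34],
  [[-0.03,0,-0.093],[0,0,0],34],
  [[-0.038,0,-0.089],[0,0,0],34],
  [[-0.046,0,-0.086],[0,0,0],34],
  [[-0.054,0,-0.081],[0,0,0],34],
  [[-0.061,0,-0.076],[0,0,0],34],
])

```text
time_s: 15.2
position: [0.4861, -0.1258, 0.1862]
eef_rot: [[-0.998, 0.07, -0.003], [0.07, 0.998, 0.0], [0.003, -0.0, -1.0]]
force: [3.2, -4.0, -10.7]
opening: 0.0382
grasp_force: 61.3
```

Request:
arm_command([
  [[-0.067,0,-0.07],[0,0,0],34],
  [[-0.073,0,-0.064],[0,0,0],34],
  [[-0.079,0,-0.057],[0,0,0],34],
  [[-0.084,0,-0.05],[0,0,0],34],
  [[-0.088,0,-0.042],[0,0,0],34],
  [[-0.091,0,-0.034],[0,0,0],34],
  [[-0.094,0,-0.026],[0,0,0],34],
  [[-0.096,0,-0.017],[0,0,0],34],
  [[-0.097,0,-0.008],[0,0,0],34],
  [[-0.097,0,0],[0,0,0],34],
])

```text
time_s: 16.45
position: [0.5916, -0.133, 0.2333]
eef_rot: [[-0.998, 0.07, 0.001], [0.07, 0.998, -0.0], [-0.001, -0.0, -1.0]]
force: [-4.3, -3.7, 0.2]
opening: 0.0377
grasp_force: 59.9
```

Request:
arm_command([
  [[-0.03,0,0],[0,0,0],34],
  [[-0.03,0,0],[0,0,0],34],
  [[-0.03,0,0],[0,0,0],34],
  [[0,0,0],[0,0,0],34],
])

```text
time_s: 16.95
position: [0.6024, -0.1337, 0.2327]
eef_rot: [[-0.998, 0.07, 0.002], [0.07, 0.998, -0.0], [-0.002, -0.0, -1.0]]
force: [-1.2, -1.7, 1.4]
opening: 0.0375
grasp_force: 60.0
```

Request:
arm_command([
  [[-0.03,0,0],[0,0,0],34],
  [[-0.03,0,0],[0,0,0],34],
  [[0,0,0],[0,0,0],34],
])

```text
time_s: 17.32
position: [0.6065, -0.1339, 0.2322]
eef_rot: [[-0.998, 0.07, -0.005], [0.07, 0.998, 0.001], [0.005, 0.0, -1.0]]
force: [-14.1, -0.2, 8.5]
opening: 0.0376
grasp_force: 59.6
```

Run:
```python
from h import *
from cell import ctrl
o,c=wrist(ctrl)
T=ctrl.camera('top')
k=np.hstack([cv2.resize(T['image'][210:320,210:470],(520,220),interpolation=2),cv2.resize(c['image'],(280,220))])
cv2.imwrite('pics/c6.png',k)
```

```text
(no output)
```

View pics/c6.png

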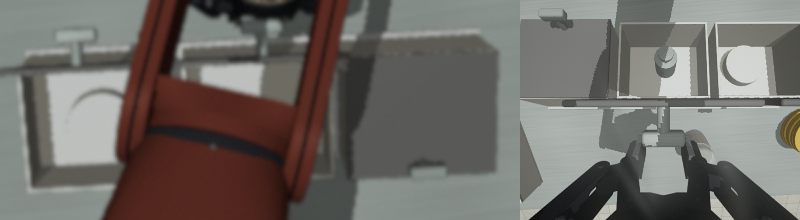

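The weight, with its knob, is in the middle box at crop (665,55), and the lid is at its stop (14 N). Now I locate the weight in the wrist image.

```bash
cat >> h.py <<'E'
O=np.array([.5585,-.132,0]);ya=np.radians(-4.0)
Rs=np.array([[np.cos(ya),-np.sin(ya),0],[np.sin(ya),np.cos(ya),0],[0,0,1]])
N=Rs@np.array([-.438,0,.899]);U=Rs@np.array([.899,0,.438]);Y=Rs[:,1]
F=O+np.array([0,0,.05])+.004*N   # middle box floor centre
E
python3 - <<'E'
from h import *
from cell import ctrl
o,c=wrist(ctrl);cv2.imwrite('pics/w7.png',c['image']);np.savez('w7.npz',**c)
B=F-.015*U
for h in (0,.036,.054,.072): print(h,proj(c,B+h*N).round(1))
im=c['image'];cs=[proj(c,F+a*U+b*Y).round(0) for a,b in ((-.066,-.0785),(-.066,.0785),(.066,.0785),(.066,-.0785))];print('floor',cs)
x,y=proj(c,B+.06*N).astype(int)
g=cv2.cvtColor(im,6)
for r in range(y-30,y+60,6): print(r,x-70,g[r,x-70:x+72:6].tolist())
E
```

```text
0 [326.9 148.7]
0.036 [326.8 132.7]
0.054 [326.7 123.3]
0.072 [326.6 112.6]
floor [array([252., 102.]), array([402., 102.]), array([406., 227.]), array([248., 227.])]
89 256 [94, 92, 94, 95, 94, 96, 95, 96, 96, 98, 97, 97, 97, 99, 123, 122, 123, 124, 124, 124, 122, 124, 124, 124]
95 256 [93, 96, 95, 94, 96, 96, 96, 95, 97, 97, 96, 98, 99, 121, 123, 123, 124, 124, 124, 124, 125, 125, 123, 102]
101 256 [93, 93, 93, 93, 94, 94, 93, 95, 97, 96, 96, 98, 109, 110, 129, 122, 123, 122, 122, 122, 122, 122, 112, 102]
107 256 [141, 141, 143, 142, 142, 143, 142, 143, 143, 143, 114, 109, 109, 110, 166, 170, 211, 210, 211, 212, 212, 211, 154, 146]
113 256 [141, 142, 143, 142, 143, 143, 144, 144, 143, 129, 108, 110, 111, 109, 171, 170, 167, 212, 212, 211, 212, 212, 159, 147]
119 256 [141, 142, 142, 142, 144, 143, 144, 143, 145, 108, 99, 110, 115, 147, 175, 175, 173, 181, 211, 212, 212, 212, 144, 147]
125 256 [142, 142, 142, 143, 143, 144, 143, 143, 144, 110, 111, 115, 116, 182, 179, 176, 176, 164, 212, 212, 213, 213, 169, 147]
131 256 [142, 142, 144, 144, 142, 144, 143, 145, 145, 112, 112, 86, 99, 
[... 244 characters left out ...]
, 116, 182, 185, 187, 187, 106, 215, 213, 213, 213, 212, 160, 149]
149 256 [144, 143, 143, 145, 143, 145, 146, 145, 146, 91, 85, 90, 109, 148, 98, 108, 107, 213, 213, 213, 213, 213, 217, 148]
155 256 [143, 142, 144, 145, 144, 146, 145, 146, 146, 150, 84, 87, 92, 102, 106, 109, 107, 213, 213, 212, 213, 213, 171, 149]
161 256 [144, 144, 144, 145, 146, 145, 146, 146, 147, 148, 83, 87, 97, 105, 106, 108, 217, 213, 214, 213, 213, 213, 216, 148]
167 256 [144, 144, 145, 145, 145, 146, 146, 147, 148, 147, 149, 102, 97, 104, 102, 217, 213, 213, 214, 213, 213, 213, 171, 151]
173 256 [144, 145, 145, 144, 145, 146, 146, 147, 147, 147, 149, 208, 214, 214, 214, 213, 213, 214, 214, 213, 213, 213, 216, 150]
```

Request:
arm_command([
  [[0.03,0,0],[0,0,0],60],
  [[0,0,0],[0,0,0],60],
  [[0,0,0],[0,0,0],60],
  [[0,0,-0.2],[0,0,0],60],
  [[0,0,-0.2],[0,0,0],60],
  [[0,0,-0.2],[0,0,0],60],
  [[0.3,0,0],[0,0,0],70],
  [[0.3,0.03,0],[0,0,0],70],
  [[0.33,0,0],[0,0,0],70],
  [[0,0,0],[0,-0.0963,0],70],
])

```text
time_s: 18.73
position: [0.4943, -0.1223, 0.3037]
eef_rot: [[-0.986, 0.069, 0.154], [0.068, 0.998, -0.011], [-0.154, -0.0, -0.988]]
force: [-0.4, 0.4, 0.6]
opening: 0.0695
grasp_force: 0.0
```

Request:
arm_command([
  [[0,0,0],[0,-0.0963,0],70],
  [[0,0,0],[0,-0.0963,0],70],
  [[0,0,0],[0,0,0],70],
  [[0,0,0],[0,0,0],70],
])

```text
time_s: 19.23
position: [0.4948, -0.1231, 0.3052]
eef_rot: [[-0.896, 0.07, 0.438], [0.062, 0.998, -0.031], [-0.439, -0.001, -0.899]]
force: [0.0, -0.0, 1.0]
opening: 0.0697
grasp_force: 0.0
```

Run:
```python
from h import *
from cell import ctrl
o,c=wrist(ctrl);p=np.array(o['position']);R=np.array(o['eef_rot']);print(o['time_s'],p.round(4),R.round(3).tolist(),'n',N.round(3))
G=F-.015*U-.021*N+.0045*Y
print('to P1',R.T@(G+.14*N-p)/.12,'to G',R.T@(G-p)/.12)
from scipy.spatial.transform import Rotation as Ro
Rt=np.column_stack([-U,Y,-N]);print('rot units',(Ro.from_matrix(R.T@Rt).as_rotvec()/(np.pi/2)).round(4))
im=c['image'];cv2.imwrite('pics/w8.png',im);np.savez('w8.npz',**c)
for h in (0,.036,.054,.072): print(h,proj(c,F-.015*U+.0045*Y+h*N).round(1))
x,y=proj(c,F-.015*U+.0045*Y+.05*N).astype(int);g=cv2.cvtColor(im,6)
for r in range(y-40,y+60,8): print(r,x-60,g[r,x-60:x+62:5].tolist())
```

```text
19.225 [ 0.4948 -0.1231  0.3052] [[-0.896, 0.07, 0.438], [0.062, 0.998, -0.031], [-0.439, -0.001, -0.899]] n [-0.437  0.031  0.899]
to P1 [0.57693397 0.0016083  1.1206889 ] to G [0.57800359 0.00264006 2.28738087]
rot units [-0.0006  0.0006  0.0002]
0 [328.4 139.8]
0.036 [328.5 140.9]
0.054 [328.5 141.5]
0.072 [328.5 142.2]
101 268 [144, 145, 145, 213, 210, 212, 212, 211, 211, 212, 212, 211, 212, 212, 212, 212, 212, 212, 212, 212, 211, 211, 168, 148, 148]
109 268 [145, 145, 146, 146, 145, 184, 211, 216, 148, 145, 211, 185, 215, 212, 212, 212, 212, 212, 212, 212, 212, 212, 192, 148, 149]
117 268 [145, 146, 145, 147, 147, 148, 149, 148, 149, 149, 149, 149, 149, 150, 215, 213, 213, 213, 213, 213, 212, 212, 170, 149, 149]
125 268 [145, 146, 147, 147, 148, 148, 171, 150, 150, 150, 123, 125, 127, 187, 182, 177, 213, 213, 213, 213, 212, 213, 147, 149, 148]
133 268 [147, 147, 148, 148, 148, 149, 149, 149, 150, 120, 118, 125, 127, 124, 186, 180, 172, 213, 213, 213, 213, 212, 146, 149, 150]
141 268 [190, 211, 212, 214, 216, 215, 200, 148, 124, 118, 121, 123, 123, 123, 185, 163, 185, 214, 213, 2
[... 266 characters left out ...]
 214, 213, 213, 148, 150, 151]
165 268 [213, 213, 213, 213, 213, 214, 214, 214, 213, 214, 214, 214, 215, 215, 214, 214, 214, 214, 213, 213, 213, 215, 147, 148, 150]
173 268 [213, 213, 213, 213, 213, 214, 213, 214, 214, 214, 214, 214, 214, 213, 214, 214, 214, 214, 214, 213, 213, 214, 148, 149, 141]
181 268 [213, 212, 213, 213, 214, 214, 214, 213, 214, 214, 214, 213, 214, 214, 214, 213, 213, 214, 214, 213, 213, 214, 148, 149, 131]
189 268 [213, 213, 213, 215, 213, 214, 215, 214, 214, 214, 214, 214, 214, 214, 215, 213, 213, 214, 213, 214, 214, 215, 148, 147, 114]
197 268 [147, 146, 146, 147, 147, 147, 147, 147, 148, 147, 148, 148, 147, 148, 146, 148, 148, 148, 146, 147, 147, 146, 147, 146, 106]
```

Request:
arm_command([
  [[0.193,0,0.373],[0,0,0],70],
  [[0.193,0,0.373],[0,0,0],70],
  [[0.192,0,0.373],[0,0,0],70],
  [[0,0,0.25],[0,0,0],70],
  [[0,0,0.25],[0,0,0],70],
  [[0,0,0.2],[0,0,0],70],
  [[0,0,0.15],[0,0,0],70],
  [[0,0,0.1],[0,0,0],70],
  [[0,0,0.08],[0,0,0],70],
  [[0,0,0],[0,0,0],70],
])

```text
time_s: 20.52
position: [0.5448, -0.1259, 0.0408]
eef_rot: [[-0.897, 0.069, 0.436], [0.062, 0.998, -0.03], [-0.437, 0.001, -0.899]]
force: [-0.8, 0.2, 0.7]
opening: 0.0697
grasp_force: 0.0
```

Run:
```python
from h import *
from cell import ctrl
o=ctrl.get_obs();p=np.array(o['position']);R=np.array(o['eef_rot']);print(o['time_s'],p.round(4),o['force'].round(1))
G=F-.015*U-.021*N+.0045*Y
print('to G',R.T@(G-p)/.12)
```

```text
20.525 [ 0.5448 -0.1259  0.0408] [-0.8  0.2  0.7]
to G [-0.01427213 -0.00549608  0.12435549]
```

Request:
arm_command([
  [[-0.014,-0.005,0.05],[0,0,0],70],
  [[0,0,0.04],[0,0,0],70],
  [[0,0,0.035],[0,0,0],70],
  [[0,0,0],[0,0,0],70],
])

```text
time_s: 21.02
position: [0.5525, -0.1271, 0.0283]
eef_rot: [[-0.897, 0.069, 0.437], [0.063, 0.998, -0.03], [-0.438, 0.0, -0.899]]
force: [-0.5, 0.2, 0.1]
opening: 0.07
grasp_force: 0.0
```

Request:
arm_command([
  [[0,0,0],[0,0,0],52],
  [[0,0,0],[0,0,0],46],
  [[0,0,0],[0,0,0],40],
  [[0,0,0],[0,0,0],38],
  [[0,0,0],[0,0,0],38],
  [[0,0,0],[0,0,0],38],
], newtons=60)

```text
time_s: 21.78
position: [0.5526, -0.1269, 0.0291]
eef_rot: [[-0.897, 0.069, 0.437], [0.062, 0.998, -0.03], [-0.438, 0.0, -0.899]]
force: [-5.0, 3.7, 6.4]
opening: 0.0447
grasp_force: 59.8
```

Request:
arm_command([
  [[0,0,-0.05],[0,0,0],38],
  [[0,0,-0.1],[0,0,0],38],
  [[0,0,-0.15],[0,0,0],38],
  [[0,0,-0.2],[0,0,0],38],
  [[0,0,-0.2],[0,0,0],38],
  [[0,0,-0.2],[0,0,0],38],
  [[0,0,-0.2],[0,0,0],38],
  [[0,0,0],[0,0,0],38],
])

```text
time_s: 22.78
position: [0.4953, -0.124, 0.1494]
eef_rot: [[-0.895, 0.07, 0.44], [0.062, 0.998, -0.033], [-0.441, -0.002, -0.897]]
force: [1.4, -0.6, -6.9]
opening: 0.0441
grasp_force: 62.4
```

Run:
```python
from h import *
from cell import ctrl
o,c=wrist(ctrl);p=np.array(o['position']);R=np.array(o['eef_rot']);print(o['time_s'],p.round(4),o['force'].round(1),o['opening'],o['grasp_force'])
# weight axis from tips; expected foot at TCP+ .021*... base: h=-21mm at TCP
for h in (0,.054,.072): print(h,proj(c,p-R[:,2]*(.021+h)).round(1))
print('tool->world later; pan',(np.array([.570,.366])))
a=cv2.resize(c['image'][150:470,180:480],(375,400))
S=ctrl.camera('scene');q=proj(S,p).astype(int);b=cv2.resize(S['image'][q[1]-60:q[1]+60,q[0]-60:q[0]+60],(400,400),interpolation=2)
cv2.imwrite('pics/c9.png',np.hstack([a,b]))
```

```text
22.775 [ 0.4953 -0.124   0.1494] [ 1.4 -0.6 -6.9] 0.04409166285255009 62.42120993323624
0 [328.3 298.5]
0.054 [328.4 368.5]
0.072 [328.5 406.8]
tool->world later; pan [0.57  0.366]
```

View pics/c9.png

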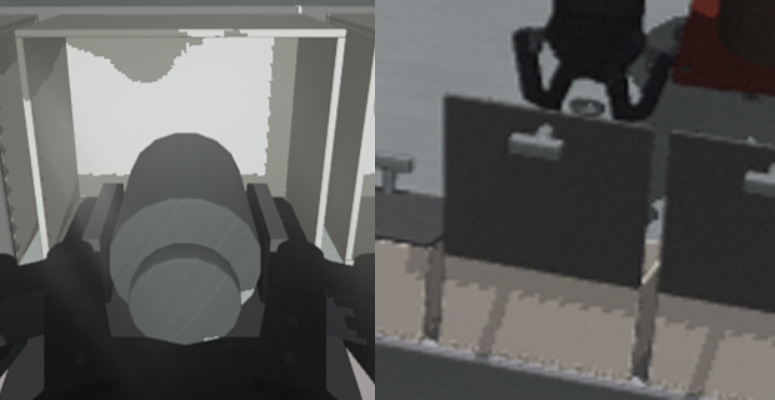

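The weight hangs square in the pads, with its axis upright in the image at column ~328, and the load reads 6.9 N. Now I turn it upright and carry it around the open left lid.

Request:
arm_command([
  [[0,0,0],[0,0.0963,0],38],
  [[0,0,0],[0,0.0963,0],38],
  [[0,0,0],[0,0.0963,0],38],
  [[0,0,0],[0,0,0],38],
  [[0.03,0.18,0],[0,0,0],38],
  [[0.06,0.37,0],[0,0,0],38],
  [[0.06,0.37,0],[0,0,0],38],
  [[0.06,0.37,0],[0,0,0],38],
  [[0.06,0.37,0],[0,0,0],38],
  [[0.03,0.19,0],[0,0,0],38],
])

```text
time_s: 24.12
position: [0.4732, 0.103, 0.1463]
eef_rot: [[-0.998, 0.068, 0.001], [0.068, 0.998, 0.002], [-0.001, 0.002, -1.0]]
force: [0.2, -0.7, -6.3]
opening: 0.0449
grasp_force: 63.7
```

Request:
arm_command([
  [[-0.05,0.2,0],[0,0,0],38],
  [[-0.09,0.324,0],[0,0,0],38],
  [[-0.09,0.324,0],[0,0,0],38],
  [[-0.09,0.324,0],[0,0,0],38],
  [[-0.09,0.324,0],[0,0,0],38],
  [[-0.09,0.324,0],[0,0,0],38],
  [[-0.09,0.324,0],[0,0,0],38],
  [[-0.05,0.13,0],[0,0,0],38],
  [[0,0,0],[0,0,0],38],
  [[0,0,0],[0,0,0],38],
])

```text
time_s: 25.38
position: [0.5692, 0.3667, 0.1464]
eef_rot: [[-0.998, 0.07, -0.001], [0.07, 0.998, -0.001], [0.001, -0.001, -1.0]]
force: [0.2, -0.3, -5.4]
opening: 0.0448
grasp_force: 63.9
```

Run:
```python
from h import *
from cell import ctrl
o,c=wrist(ctrl);p=np.array(o['position']);R=np.array(o['eef_rot']);print(o['time_s'],p.round(4),R.round(3).tolist(),o['force'].round(1))
print('to pan',R.T@(np.array([.571,.366,.062-.021])-p)/.12)
# pan edge check: project estimated corners and look for white display strip / edges near front edge
x8=np.radians(7.5);ux=np.array([np.cos(x8),np.sin(x8),0]);uy=np.array([-np.sin(x8),np.cos(x8),0])
C=np.array([.571,.366,.062])
g=cv2.cvtColor(c['image'],6)
for v in (-.06,-.03,0,.03,.06):
    s=np.arange(-.11,-.05,.003);P=[proj(c,C+a*ux+v*uy) for a in s]
    print('v',v,[int(g[int(q[1]),int(q[0])]) if 0<=q[0]<640 and 0<=q[1]<480 else -1 for q in P])
for v in (-.07,-.05,-.03):
    s=np.arange(.07,.12,.003)
    for sg in (1,-1):
        P=[proj(c,C+v*ux+sg*a*uy) for a in s]
        print('side',sg,v,[int(g[int(q[1]),int(q[0])]) if 0<=q[0]<640 and 0<=q[1]<480 else -1 for q in P])
```

```text
25.375 [0.5692 0.3667 0.1464] [[-0.998, 0.07, -0.001], [0.07, 0.998, -0.001], [0.001, -0.001, -1.0]] [ 0.2 -0.3 -5.4]
to pan [-0.01590907 -0.00387589  0.8782479 ]
v -0.06 [123, 124, 124, 125, 118, 202, 200, 201, 201, 201, 201, 156, 167, 168, 170, 165, 168, 168, 169, 167]
v -0.03 [124, 123, 125, 125, 125, 203, 201, 201, 201, 202, 202, 157, 170, 169, 171, 168, 174, 169, 172, 169]
v 0 [89, 81, 126, 125, 126, 185, 200, 201, 201, 201, 201, 170, 175, 170, 172, 172, 173, 169, 171, 171]
v 0.03 [68, 68, 128, 128, 128, 127, 200, 200, 201, 200, 201, 203, 174, 170, 172, 174, 171, 172, 168, 174]
v 0.06 [73, 73, 131, 130, 130, 119, 200, 201, 201, 200, 200, 204, 174, 173, 174, 175, 172, 174, 171, 175]
side 1 -0.07 [172, 173, 173, 174, 174, 174, 176, 175, 155, 162, 164, 164, 164, 161, 162, 160, 161]
side -1 -0.07 [166, 165, 165, 163, 163, 161, 160, 159, 112, 107, 106, 102, 100, 100, 100, 100, 98]
side 1 -0.05 [176, 177, 176, 177, 176, 176, 177, 177, 159, 163, 163, 165, 164, 166, 165, 164, 161]
side -1 -0.05 [169, 168, 167, 167, 164, 121, 114, 112, 111, 108, 105, 103, 102, 99, 100, 98, 97]
side 1 -0.03 [170, 170, 171, 171, 171, 170, 171, 172, 160, 159, 158, 159, 160, 160, 161, 161, 161]
side -1 -0.03 [166, 164, 164, 163, 158, 111, 114, 113, 111, 107, 105, 105, 101, 99, 97, 158, 159]
```

The pan's front edge at -75 mm and its sides at about ±90 mm confirm the centre. Now I lower the weight.

Request:
arm_command([
  [[-0.014,0,0.1],[0,0,0],38],
  [[0,0,0.2],[0,0,0],38],
  [[0,0,0.2],[0,0,0],38],
  [[0,0,0.15],[0,0,0],38],
  [[0,0,0.1],[0,0,0],38],
  [[0,0,0.05],[0,0,0],38],
  [[0,0,0.02],[0,0,0],38],
  [[0,0,0],[0,0,0],38],
  [[0,0,0],[0,0,0],38],
])

```text
time_s: 26.55
position: [0.5722, 0.3679, 0.0498]
eef_rot: [[-0.998, 0.069, 0.001], [0.069, 0.998, 0.001], [-0.001, 0.001, -1.0]]
force: [0.3, 0.1, -5.7]
opening: 0.0448
grasp_force: 63.8
```

Request:
arm_command([
  [[0,0,0.01],[0,0,0],38],
  [[0,0,0.01],[0,0,0],38],
  [[0,0,0.01],[0,0,0],38],
  [[0,0,0],[0,0,0],38],
])

```text
time_s: 27.05
position: [0.5715, 0.3674, 0.045]
eef_rot: [[-0.998, 0.069, -0.0], [0.069, 0.998, -0.0], [0.0, -0.0, -1.0]]
force: [-0.5, 0.2, -6.6]
opening: 0.0446
grasp_force: 63.8
```

Request:
arm_command([
  [[0,0,0.01],[0,0,0],38],
  [[0,0,0.01],[0,0,0],38],
  [[0,0,0],[0,0,0],38],
])

```text
time_s: 27.42
position: [0.5717, 0.3675, 0.0428]
eef_rot: [[-0.998, 0.069, -0.0], [0.069, 0.998, -0.0], [0.0, -0.0, -1.0]]
force: [-0.6, -0.2, -6.0]
opening: 0.0448
grasp_force: 64.0
```

Request:
arm_command([
  [[0,0,0.01],[0,0,0],38],
  [[0,0,0],[0,0,0],38],
])

```text
time_s: 27.68
position: [0.5719, 0.3676, 0.0427]
eef_rot: [[-0.998, 0.069, 0.0], [0.069, 0.998, 0.0], [-0.0, 0.0, -1.0]]
force: [-2.9, -2.2, 1.5]
opening: 0.0446
grasp_force: 64.5
```

Contact: the load has passed to the pan. I release gently and rise straight up.

Request:
arm_command([
  [[0,0,0],[0,0,0],42],
  [[0,0,0],[0,0,0],46],
  [[0,0,0],[0,0,0],49],
  [[0,0,0],[0,0,0],54],
  [[0,0,0],[0,0,0],62],
  [[0,0,0],[0,0,0],70],
  [[0,0,0],[0,0,0],70],
], newtons=20)

```text
time_s: 28.55
position: [0.5717, 0.3675, 0.0417]
eef_rot: [[-0.998, 0.069, 0.0], [0.069, 0.998, 0.0], [-0.0, 0.0, -1.0]]
force: [0.2, 0.4, 0.3]
opening: 0.0698
grasp_force: 0.0
```

Request:
arm_command([
  [[0,0,-0.05],[0,0,0],70],
  [[0,0,-0.1],[0,0,0],70],
  [[0,0,-0.2],[0,0,0],70],
  [[0,0,-0.3],[0,0,0],70],
  [[0,0,-0.3],[0,0,0],70],
  [[0,0,-0.3],[0,0,0],70],
  [[0.3,0,0],[0,0,0],70],
  [[0.3,0,0],[0,0,0],70],
  [[0,0,0],[0,0,0],70],
  [[0,0,0],[0,0,0],70],
])

```text
time_s: 29.8
position: [0.5006, 0.3727, 0.1928]
eef_rot: [[-0.998, 0.069, 0.002], [0.069, 0.998, 0.001], [-0.002, 0.001, -1.0]]
force: [0.1, -0.2, 0.3]
opening: 0.0699
grasp_force: 0.0
```

Run:
```python
from h import *
from cell import ctrl
o,c=wrist(ctrl);print(o['time_s'],o['position'].round(3),o['force'].round(1),o['opening'])
W=np.array([.5719,.3676,.062]);cams=[c,ctrl.camera('scene'),ctrl.camera('top')]
for k in cams:
    g=cv2.cvtColor(k['image'],6)
    a,b=proj(k,W),proj(k,W+[0,0,.072]);print('foot/top',a.round(1),b.round(1))
# wrist: text scan across the knob top and body
g=cv2.cvtColor(c['image'],6);a,b=proj(c,W+[0,0,.0]),proj(c,W+[0,0,.072]);m=((a+b)/2).astype(int)
for r in range(m[1]-60,m[1]+61,8): print(r,m[0]-60,g[r,m[0]-60:m[0]+62:6].tolist())
# bystanders then/now
for n,k in (('scene',cams[1]),('top',cams[2])):
    old=np.load(n+'.npz')['image']
    for im in (old,k['image']):
        hsv=cv2.cvtColor(im,40);mm=cv2.inRange(hsv,(15,150,80),(35,255,255))
        nn,l,st,ce=cv2.connectedComponentsWithStats(mm);print(n,[ce[i].round(1).tolist()+[int(st[i,4])] for i in range(1,nn) if st[i,4]>500])
    d=cv2.absdiff(old,k['image']).max(2)
    for nm,X,h in (('bottle',(.752,-.051,.085),40),('bowl',(.492,-.551,.03),40)):
        q=proj(k,np.array(X)).astype(int);print(nm,n,q,(d[max(0,q[1]-h):q[1]+h,q[0]-h:q[0]+h]>40).mean().round(3))
```

```text
29.8 [0.501 0.373 0.193] [ 0.1 -0.2  0.3] 0.06991339281600834
foot/top [327.9 290.8] [328.  331.5]
foot/top [482.2 268.5] [488.5 250. ]
foot/top [125.  278.3] [113.  273.8]
251 267 [162, 168, 167, 164, 165, 165, 164, 164, 165, 169, 104, 165, 163, 162, 161, 163, 162, 161, 162, 162, 161]
259 267 [102, 103, 104, 111, 167, 136, 100, 100, 137, 104, 102, 104, 102, 155, 160, 162, 163, 161, 161, 161, 159]
267 267 [101, 104, 103, 103, 103, 106, 102, 101, 144, 102, 101, 101, 101, 104, 164, 166, 165, 165, 166, 164, 164]
275 267 [104, 103, 101, 101, 99, 101, 102, 103, 77, 79, 81, 80, 80, 105, 163, 164, 163, 163, 161, 163, 165]
283 267 [103, 103, 102, 102, 102, 102, 101, 75, 77, 79, 81, 83, 79, 79, 166, 164, 161, 162, 167, 164, 164]
291 267 [101, 100, 100, 100, 101, 100, 103, 75, 78, 79, 79, 79, 79, 80, 157, 163, 163, 161, 158, 158, 161]
299 267 [101, 100, 100, 100, 100, 99, 89, 73, 100, 101, 101, 102, 104, 78, 92, 161, 160, 160, 158, 159, 159]
307 267 [101, 100, 100, 99, 99, 98, 71, 98, 98, 101, 136, 168, 98, 99, 80, 161, 160, 160, 161, 160, 159]
315 267 [101, 102, 102, 101, 96, 161, 98, 133, 72
[... 843 characters left out ...]
6, 156, 156]
scene [[35.1, 38.0, 2890], [97.5, 122.9, 624], [163.6, 135.5, 1549], [607.2, 203.2, 3487], [43.9, 252.3, 2542], [108.5, 262.0, 2580], [442.3, 319.5, 1912]]
scene [[34.5, 38.2, 2810], [96.4, 123.7, 576], [164.4, 136.1, 1670], [605.3, 204.8, 4052], [45.4, 253.2, 2798], [108.8, 262.2, 2633], [441.7, 319.6, 1976]]
bottle scene [319 290] 0.011
bowl scene [178 216] 0.0
top [[616.5, 136.6, 1712], [537.3, 145.6, 1738], [624.4, 190.1, 1341], [548.9, 199.8, 1836], [166.1, 209.3, 1921], [625.6, 435.6, 1407]]
top [[616.4, 136.7, 1723], [537.2, 145.7, 1750], [624.4, 190.3, 1353], [548.8, 199.9, 1849], [166.2, 209.3, 1928], [625.5, 435.3, 1432]]
bottle top [294 182] 0.0
bowl top [514 269] 0.0
```

Run:
```python
from h import *
from cell import ctrl
T=ctrl.camera('top');S=ctrl.camera('scene')
for nm,yy in (('left',.18),('mid',0)):
  for k,cn in ((T,'top'),(S,'scene')):
    im=cv2.cvtColor(k['image'],6)
    pr={}
    for t in (1.6,1.7,1.8):
        d=np.radians(206)-t;n=d-np.pi/2
        pr[t]=proj(k,O+Rs@np.array([.0279+.125*np.cos(d)+.035*np.cos(n),yy,.1548+.125*np.sin(d)+.035*np.sin(n)])).round(1).tolist()
    x,y=np.int32(pr[1.8]);w=im[y-14:y+15,x-16:x+17]
    m=(w>120 if cn=='scene' else w>140)
    print(nm,cn,pr)
    for r in range(0,29,2): print(y-14+r,w[r,::3].tolist())
```

```text
left top {1.6: [248.9, 239.9], 1.7: [248.7, 233.3], 1.8: [248.6, 226.8]}
212 [118, 118, 119, 120, 121, 121, 121, 122, 122, 122, 123]
214 [121, 121, 121, 122, 121, 122, 122, 123, 123, 124, 123]
216 [121, 120, 120, 122, 122, 122, 123, 123, 124, 124, 123]
218 [120, 119, 121, 121, 121, 123, 123, 124, 124, 124, 124]
220 [120, 120, 121, 122, 123, 124, 124, 124, 125, 124, 124]
222 [121, 121, 122, 121, 120, 119, 119, 120, 120, 123, 124]
224 [119, 118, 115, 115, 113, 109, 112, 116, 109, 120, 124]
226 [117, 117, 125, 137, 138, 138, 137, 137, 120, 114, 123]
228 [118, 117, 132, 144, 143, 141, 138, 135, 119, 114, 123]
230 [118, 118, 125, 130, 126, 126, 110, 111, 103, 118, 123]
232 [118, 118, 116, 111, 112, 122, 88, 114, 115, 121, 123]
234 [127, 130, 131, 133, 122, 123, 91, 137, 144, 145, 144]
236 [132, 132, 130, 130, 113, 122, 88, 107, 105, 101, 103]
238 [86, 84, 80, 83, 81, 123, 83, 77, 77, 77, 77]
240 [76, 76, 76, 74, 76, 122, 85, 72, 73, 72, 68]
left scene {1.6: [371.0, 192.6], 1.7: [370.0, 195.3], 1.8: [369.0, 198.5]}
184 [64, 62, 65, 63, 66, 65, 66, 65, 65, 65, 68]
186 [51, 59, 84, 76, 64, 6
[... 1748 characters left out ...]
92, 107, 129, 145, 146, 145, 146, 148, 147, 147]
176 [49, 45, 48, 54, 65, 93, 108, 130, 147, 148, 146]
178 [46, 46, 48, 46, 46, 46, 49, 52, 61, 89, 107]
180 [47, 48, 46, 45, 45, 46, 46, 47, 45, 45, 44]
182 [46, 48, 44, 45, 48, 46, 108, 122, 47, 45, 43]
184 [46, 46, 45, 47, 128, 86, 132, 97, 45, 45, 46]
186 [47, 48, 46, 71, 112, 132, 138, 138, 137, 45, 44]
188 [47, 46, 46, 61, 73, 74, 81, 88, 74, 46, 45]
190 [46, 45, 45, 49, 51, 67, 70, 71, 58, 45, 47]
192 [47, 46, 45, 46, 46, 44, 44, 48, 47, 45, 45]
194 [46, 48, 47, 47, 45, 46, 45, 45, 43, 42, 45]
196 [45, 46, 47, 44, 43, 46, 45, 43, 44, 45, 45]
198 [46, 44, 46, 45, 46, 46, 47, 45, 44, 45, 43]
200 [46, 46, 44, 45, 44, 44, 46, 45, 44, 42, 44]
```

Both handles are where a 1.80 rad opening puts them (top rows 227 and 223). The weight stands upright on the pan, and the cakes, bottle and bowl have not moved.

```bash
python3 -c "
from cell import ctrl
print(ctrl.hand_in())"
```

```text
the job is handed in; nothing more can be done
None
```

The check weight was in the middle box and now stands upright in the middle of the scale's pan; the left and middle lids are fully open, the right box is still shut, and the job is handed in at about 30 s (verdict not shown).

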